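Turn the bannock on the griddle

ROBOT

A 6-joint arm with a two-finger parallel gripper is mounted at the origin on a cart in front of the work surface, level with it; the furniture and walls round the work are solid. World frame = base frame: x ahead of the robot, y to its left, z up, the work surface at z = 0. Lengths are in mm, angles in rad, forces in N, time in s.
With the tool pointing down it reaches from about 400 to 925 mm from the base axis. Payload 12.5 kg.
Tool frame: the origin (TCP) lies between the finger pads; the fingertips stand 19 mm ahead of it and the grasp point (between the pads) is the TCP (env.tips_ahead is the distance from the TCP to the fingertips, in mm); z points along the fingers, y is the line along which they close (so a half turn about z gives the same grasp; the last joint's range is limited). The gripper opens to 95 mm and grips with 3 to 60 N. Pads are 20 mm wide; open, the fingers measure 119 mm over their backs; the gripper's body (75 mm by 180 mm) begins 59 mm behind the grasp point.
Start: joints at [-1.378, 0.491, 1.559, -0, 1.092, -0.106], TCP at [184.006, -597.316, 233.661] pointing down, gripper open.
Joint ranges: [-3.1, 3.1], [-0.84, 2.19], [0.05, 2.79], [-1.13, 4.28], [0.06, 2.93], [-2.69, 2.69]. Speed limits (rad/s): [2.22, 2.22, 2.79, 3.14, 3.14, 3.14].

INTERFACE

Orientations are given as [roll, pitch, yaw] about the fixed x, y, z axes, in that order (R = Rz(yaw) Ry(pitch) Rx(roll)).
In Python, from cell import env gives the robot as it stands.
- The arm moves only by the shell command python3 -m crank 'ROWS'. ROWS is JSON, a list of rows, each a list of 5 numbers: the shift along the tool's x, y, z in mm, then the turn about the tool's z in degrees, then the finger opening in mm, from 0 to 95.1. In form: [[dx, dy, dz, yaw, grip], ...]. A call has 1 to 10 rows; each row is the pose to reach, as a shift and turn from the pose commanded when the call began, along the tool's axes at that moment; what a row does not reach only later rows make up. A row lasts 1/12 s, in which the tool goes at most 41.7 mm and 7.16 degrees, less where a joint would pass 70% of its speed; a pose out of reach is approached as far as the arm can. A call with a gripper value outside its range is refused whole. The fingers move at their own pace and stop on an object; the grip force is fixed at half the most. Time passes only in rows, so rows that repeat a pose let the fingers close. It gives the time, the measured TCP pose, the force, the opening and the grip force at its end, in the units of the state.
- env.state(): the state, without advancing time (a new reading comes with each control period).
- env.read_camera(name): name is "scene" or "top" or "wrist"; returns a dict with "img" (400x640x3 uint8, blue, green, red), "K" (3x3 intrinsics, pixels), "k1" (the pictures are not rectified: a ray, as slopes to the right and down, at radius r is drawn at 1 + k1 r^2 times it, then the intrinsics apply), "pose" (4x4, takes a point from camera to world coordinates). Camera axes: x right, y down, z forward; pixel columns grow to the right and rows downward; lengths in mm; the calibration is good to about 2 mm. A picture is of the moment at which its call begins. There is no depth.
- env.job_done(): hands the job in; it is judged then, once.
The state is a dict: "t": time; "joints": joint angles; "qvel": joint speeds; "tau": joint torques, N m; "eef_pos": TCP position; "tcp_rot": TCP orientation; "ft_force": force on the tool from outside, world axes, zero at the start; "moment": the same for the moment, N m; "opening": opening from 0.0 (shut) to 1.0 (fully open); "grip_force": force on a finger pad.
Only numpy, scipy, OpenCV 4.12 (cv2) and the standard library are available. Lean on these libraries where they do the work, as an engineer would, in place of code of your own. Each camera call takes 0.05 s, during which the arm holds its last target. There are 200 camera calls.

TASK

The bannock on the left of the griddle still has its scored, pale side up: slide the turner's tines under it between the rails, lift it and turn it over with the turner, so that it lies flat on the rails with its scored side down, wholly on the griddle. It is hot, so touch it only with the turner; leave the other bannock, which is already turned, where it is. Then lay the turner flat, right way up, with its tines on the white disc as it was, and let go.

Things in the scene. Friction and masses are not known exactly. Their poses are not given: they have to be found in the camera images.
- grill_mid (a point): Top centre of the fixed griddle: dark ribbed cast plate 274 mm (its x) by 350 mm (its y) on a steel housing, level with the rail tops, 66 mm above the worktop. Twelve rails run along y, 6 mm wide, 21 mm apart, centres at x = +-10.5, 31.5, 52.5, 73.5, 94.5, 115.5 mm. Valleys between: 15 mm wide, 14 mm deep. x points away from the robot at yaw 0, z up.
- grill_open (a point): Left (+y) end of the rails, 168 mm from grill_mid, at rail-top height, same axes. Here the valleys are open, nothing stands in their way, and tines can enter them level, moving along -y. At the other end a bar as high as the rails closes them; lips of that height run along the front and back edges.
- bannock_center (a point): Centre of the bannock to turn: firm round oat bread, 100 mm across, 16 mm thick, edges rounded 4 mm, about 90 g, loose on the rails in the griddle's left half. Its z axis points out of the pale side scored with a cross and dotted with small holes, up at the start; the other side is light brown with dark bars.
- bannock_done_center (a point): Centre of the other bannock, same size, loose, in the right half of the griddle; already turned, its brown barred side up.
- cake_disc: White plastic disc, 264 mm across, 7 mm thick, lying fixed on the worktop to the left of the griddle. Origin at the centre of its underside.
- turner_grip (a point): Point to grip on the turner's wooden handle, mid-section; flat-sided, 18 mm wide (turner's y), 24 mm high, from 27 mm ahead of this point to 85 mm behind. 40 mm above the underside of the tines, so 47 mm above the worktop at the start. Turner: 180 g; its x axis runs from handle to tine tips; z up when it lies the right way up.
- turner_tines (a point): Middle of the turner's four flat steel tines, 152 mm ahead of turner_grip, 2 mm above their underside. Tines 130 mm long, 7 mm wide, 3.5 mm thick, 21 mm apart (y = +-10.5, +-31.5 mm): they fit the griddle's valleys. Behind them a thin bridge 74 mm wide, 30 mm long, too wide to enter the rails, and bent rods up to the handle. Lies flat on the white disc, tines towards the griddle.

How it is judged (in metres and radians):
On the way, in this order (a step that is already met when the one before it is completed fails the run):
1. the bannock is lifted by the turner: its centre at least 15 mm above where it lay (height (world z) of bannock_center above 0.089 m and contact force between turner and bannock above 0.1 N), for 0.1 s.
2. the bannock lies flat on the rails, scored side down (angle between bannock_center's own z axis and vertical above 3.04 rad and height (world z) of bannock_center between 0.07 and 0.079 m and x of bannock_center in the frame of grill_mid between -0.09 and 0.09 m and y of bannock_center in the frame of grill_mid between -0.127 and 0.127 m), for 0.2 s.
At the end, for the whole second after the job is handed in: The bannock lies still and flat (6 degrees) on the rails, scored side down, wholly on the griddle (2 mm over the edge allowed); the other bannock is within 30 mm of where it was; the turner lies flat, right way up, at rest on the white disc, the middle of its tines within 90 mm of the disc's centre (all of step 2 and linear speed of each of bannock, turner below 0.02 m/s and distance of bannock_done_center from where it was at the start of the episode below 0.03 m and horizontal distance between turner_tines and cake_disc below 0.09 m and height (world z) of turner_tines below 0.015 m and angle between turner_tines's own z axis and vertical below 0.1 rad); the robot touches nothing.
It fails at once if the gripper or arm touches the hot bannock (over 0.5 N) (contact force between any of the fingers, the arm and bannock above 0.5 N).
It fails at once if the bannock slips off the griddle (height (world z) of bannock_center below 0.055 m).
It fails at once if the other bannock is pushed more than 30 mm (distance of bannock_done_center from where it was at the start of the episode above 0.03 m).
It also fails if it takes over 58 s, if anything falls off the work surface, if the arm or the gripper's body presses on something with over 40 N, if the wrist force passes 120 N, or if a joint passes its speed limit or range.

## Working session

There is one attempt and no reset: what is moved stays moved. The work goes in short steps, Python scripts to look and compute and a shell command to move; the robot and the scene stay as the last step left them, time stands still between calls to the robot, and variables do not carry over. Pictures are saved under pics/ and viewed, at most 10 in all, crops included, and the job is handed in when it is done.

```bash
ls; mkdir -p pics; cat > h.py <<'E'
import numpy as np, cv2
from cell import env
def shot(n,f):
    c=env.read_camera(n); cv2.imwrite(f'pics/{f}.png',c['img']); np.savez(f'pics/{f}.npz',**c); return c
def ray(c,uv):
    K=np.array(c['K']); d=np.array([(uv[0]-K[0,2])/K[0,0],(uv[1]-K[1,2])/K[1,1]]); p=d.copy(); k=float(c['k1'])
    for _ in range(30): p=d/(1+k*(p@p))
    T=np.array(c['pose']); return T[:3,3],T[:3,:3]@np.array([p[0],p[1],1])
def at(c,uv,z):
    o,d=ray(c,uv); return o+d*(z-o[2])/d[2]
def proj(c,P):
    T=np.array(c['pose']);q=T[:3,:3].T@(np.array(P,float)-T[:3,3]);p=q[:2]/q[2];p=p*(1+float(c['k1'])*(p@p));K=np.array(c['K'])
    return np.array([K[0,0]*p[0]+K[0,2],K[1,1]*p[1]+K[1,2]])
def load(f): return np.load(f'pics/{f}.npz')
E
python3 - <<'E'
from h import *
for n in('top','scene'):
    c=shot(n,n+'0'); print(n,np.round(c['pose'],3).tolist(),c['k1'],np.array(c['K'])[0,0])
print(env.state()['tcp_rot'])
E
```

```text
pics
top [[0.018, -0.988, 0.155, 375.225], [-1.0, -0.016, 0.014, 50.025], [-0.012, -0.155, -0.988, 994.149], [0.0, 0.0, 0.0, 1.0]] -0.10047143212155074 425.10255065412883
scene [[-0.794, -0.306, 0.526, 29.144], [-0.608, 0.376, -0.699, 668.852], [0.017, -0.875, -0.484, 504.193], [0.0, 0.0, 0.0, 1.0]] -0.002214070511982563 384.4935713949706
[-3.14057304e+00 -1.09467695e-04  2.98846948e-01]
```

View pics/top0.png

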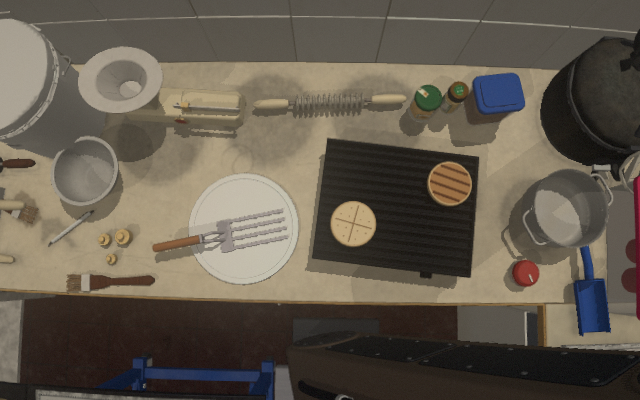

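View pics/scene0.png

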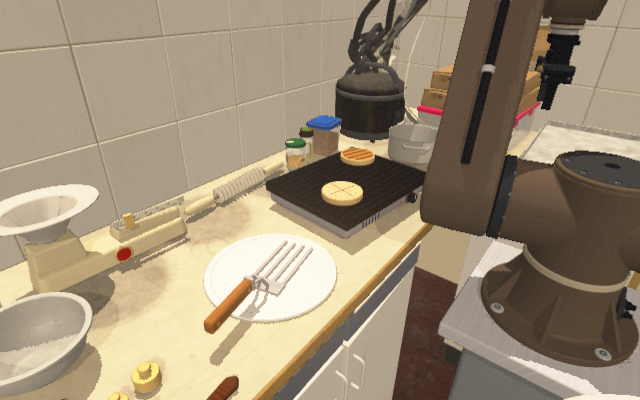

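```bash
python3 - <<'E'
import cv2
i=cv2.imread('pics/top0.png')
cv2.imwrite('pics/g.png',cv2.resize(cv2.convertScaleAbs(i[132:284,302:490],alpha=1.6,beta=20),None,fx=3.9,fy=3.9,interpolation=3))
cv2.imwrite('pics/t.png',cv2.resize(i[172:290,148:306],None,fx=5,fy=5,interpolation=3))
E
```

```text
(no output)
```

View pics/g.png

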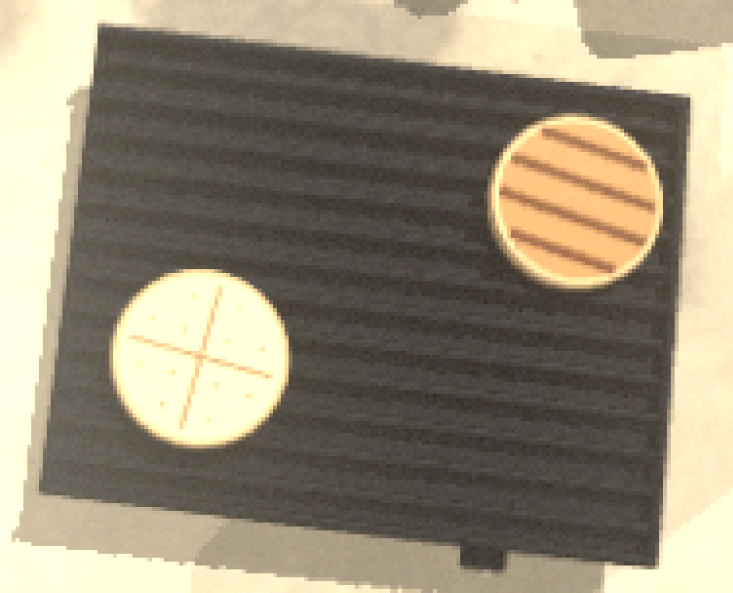

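View pics/t.png

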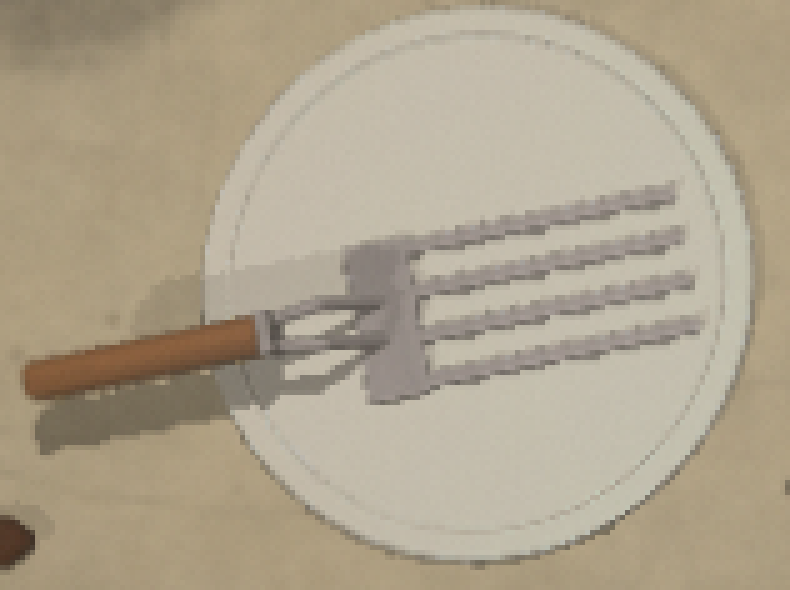

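The griddle's corners (crop px) are (98,24), (690,98), (657,567), (40,492). The bannock is at (201,357) and the done one at (577,201). The turner's tine tips run from (675,190) to (700,325), and its handle from (25,378) to (258,335).

```bash
cat >> h.py <<'E'
def G(u,v): return np.array([u/3.9+302-.4,v/3.9+132-.4])
def T5(u,v): return np.array([u/5+148-.4,v/5+172-.4])
E
python3 - <<'E'
from h import *
np.set_printoptions(precision=1,suppress=True)
c=load('top0')
C=[at(c,G(*p),66) for p in((98,24),(690,98),(657,567),(40,492))]
print('corners',*[p[:2] for p in C]); m=np.mean(C,0)
print('mid',m[:2],'sides',[np.linalg.norm(C[i]-C[(i+1)%4]) for i in range(4)])
ys=(C[0]+C[3]-C[1]-C[2]); xs=C[0]+C[1]-C[2]-C[3]
print('yaw',np.degrees(np.arctan2(-ys[0],ys[1])),np.degrees(np.arctan2(xs[1],xs[0])))
a=np.arctan2(-ys[0],ys[1])*.6+.4*np.arctan2(xs[1],xs[0]); R=np.array([[np.cos(a),np.sin(a)],[-np.sin(a),np.cos(a)]])
for n,p,z in(('ban',(201,357),82),('done',(577,201),82)):
    w=at(c,G(*p),z)[:2]; print(n,w,'in grill',R@(w-m[:2]))
tips=[at(c,T5(*p),10.5)[:2] for p in((675,190),(683,235),(690,282),(700,325))]
bk=[at(c,T5(*p),10.5)[:2] for p in((415,245),(420,288),(425,333),(435,375))]
t=np.mean(tips,0);b=np.mean(bk,0); print('tips',t,'back',b,'len',np.linalg.norm(t-b),'yaw',np.degrees(np.arctan2(*(t-b)[::-1])),'spread',np.linalg.norm(tips[0]-tips[3]))
for z in(50,59): 
  h0,h1=at(c,T5(25,378),z)[:2],at(c,T5(258,335),z)[:2]; d=(h1-h0);L=np.linalg.norm(d); print('handle',h0,h1,L,np.degrees(np.arctan2(d[1],d[0])),'grip85',h0+d/L*85)
u=(t-b)/np.linalg.norm(t-b); print('grip from tines', t-u*(65+152))
print('disc',at(c,T5(478,283),7)[:2]); print(m)
E
```

```text
corners [668.2  49.5] [ 630.6 -296.5] [ 360.7 -267.5] [397.7  77.5]
mid [ 514.3 -109.3] sides [np.float64(348.0003690410413), np.float64(271.42987658090135), np.float64(346.9709227570009), np.float64(271.9334218477489)]
yaw -6.161510061037716 -6.021312410081348
ban [473.  -10.4] in grill [-51.6  93.9]
done [ 564.7 -222.5] in grill [  62.1 -107.3]
tips [477.9 143.3] back [451.1 265.8] len 125.32990607054795 yaw -77.65648965872548 spread 64.39498576878722
handle [413.2 438.6] [435.2 331.9] 108.89701158803199 -78.35211446128844 grip85 [430.4 355.3]
handle [412.9 434.9] [434.7 329.2] 107.85896263248141 -78.35211446128841 grip85 [430.  351.6]
grip from tines [431.5 355.3]
disc [464.6 241.5]
[ 514.3 -109.3   66. ]
```

```bash
python3 - <<'E'
from h import *
c=load('top0'); g=cv2.cvtColor(c['img'],6).astype(np.float32)
a=np.radians(-6.1);m=np.array([514.3,-109.3]);ex=np.array([np.cos(a),np.sin(a)]);ey=np.array([-ex[1],ex[0]])
for x in range(-141,-30,3):
    P=np.array([proj(c,[*(m+ex*x+ey*y),66]) for y in np.arange(-140,20,1)],np.float32)
    v=cv2.remap(g,P[:,:1].copy(),P[:,1:].copy(),1).mean(); print(x,round(float(v),1),end=' | ')
E
```

```text
-141 76.6 | -138 65.6 | -135 35.4 | -132 36.0 | -129 33.4 | -126 34.1 | -123 30.2 | -120 28.5 | -117 31.1 | -114 35.5 | -111 33.7 | -108 34.6 | -105 33.6 | -102 28.8 | -99 27.1 | -96 30.3 | -93 35.7 | -90 33.4 | -87 34.3 | -84 33.2 | -81 27.3 | -78 26.5 | -75 29.6 | -72 35.2 | -69 32.8 | -66 34.0 | -63 31.7 | -60 26.6 | -57 25.3 | -54 29.3 | -51 35.4 | -48 33.1 | -45 33.9 | -42 31.0 | -39 25.8 | -36 25.3 | -33 29.1 |
```

```bash
python3 -m crank '[[0,0,0,0,60],[0,0,0,0,60]]'; python3 - <<'E'
from h import *
s=env.state(); print(s)
from scipy.spatial.transform import Rotation as R
print(R.from_euler('xyz',s['tcp_rot']).as_matrix().round(3))
E
```

```text
t: 0.27
eef_pos: [184.0, -597.2, 233.4]
tcp_rot: [-3.141, -0.0, 0.299]
ft_force: [-1.2, 0.2, -0.2]
opening: 0.914
grip_force: 0.0
{'t': 0.2667, 'joints': array([-1.37764172e+00,  4.91190956e-01,  1.55909780e+00,  5.16516963e-05,
        1.09169133e+00, -1.05635377e-01]), 'qvel': array([-6.16046184e-06, -2.08919092e-03, -2.06602786e-03,  2.36937549e-04,
        3.37062220e-04, -4.37480691e-04]), 'tau': array([-3.38013844e-03, -6.12023520e+01, -2.58050305e+01,  6.90824306e-02,
        4.65820637e-02, -1.35941920e-05]), 'eef_pos': array([ 183.97673014, -597.24079856,  233.41191843]), 'tcp_rot': array([-3.14121222e+00, -8.64214414e-05,  2.98766152e-01]), 'ft_force': array([-1.22496313,  0.18969343, -0.15827874]), 'moment': array([-0.02341698,  0.017604  , -0.02943066]), 'grip_force': 0.0, 'opening': 0.9141312381578193}
[[ 0.956  0.294 -0.   ]
 [ 0.294 -0.956  0.   ]
 [ 0.    -0.    -1.   ]]
```

```bash
cat > plan.py <<'E'
import sys,numpy as np
from cell import env
# args: x,y,z,psi_deg ... successive targets, each as its own call (from the pose the previous target leaves)
s=env.state(); p=np.array(s['eef_pos']); a=s['tcp_rot'][2]
for t in sys.argv[1:]:
    x,y,z,psi=map(float,t.split(',')); d=np.array([x,y,z])-p; c,n=np.cos(a),np.sin(a)
    print(t,'->',np.round([c*d[0]+n*d[1],n*d[0]-c*d[1],-d[2],(np.degrees(a)-psi+180)%360-180],1).tolist())
    p=np.array([x,y,z]);a=np.radians(psi)
E
python3 plan.py 480,-250,300,47 480,150,250,102 430.5,354,130,101.8
```

```text
480,-250,300,47 -> [385.1, -244.7, -66.6, -29.9]
480,150,250,102 -> [292.5, -272.8, 50.0, -55.0]
430.5,354,130,101.8 -> [209.8, -6.0, 120.0, 0.2]
```

```bash
python3 -m crank '[[345,-220,-60,-30,60],[345,-220,-60,-30,60],[345,-220,-60,-30,60],[345,-220,-60,-30,60],[345,-220,-60,-30,60],[345,-220,-60,-30,60],[345,-220,-60,-30,60],[345,-220,-60,-30,60],[345,-220,-60,-30,60],[345,-220,-60,-30,60]]'; python3 plan.py 480,90,250,102 430.5,354,130,101.8
```

```text
t: 1.1
eef_pos: [450.0, -283.5, 294.2]
tcp_rot: [3.141, -0.0, 0.823]
ft_force: [0.2, -1.5, -0.3]
opening: 0.632
grip_force: 0.0
480,90,250,102 -> [294.1, -232.1, 44.2, -54.9]
430.5,354,130,101.8 -> [268.5, 6.5, 120.0, 0.2]
```

```bash
python3 -m crank '[[294,-232,44,-55,60],[294,-232,44,-55,60],[294,-232,44,-55,60],[294,-232,44,-55,60],[294,-232,44,-55,60],[294,-232,44,-55,60],[294,-232,44,-55,60],[294,-232,44,-55,60],[294,-232,44,-55,60],[294,-232,44,-55,60]]'; python3 plan.py 430.5,354,130,101.8
```

```text
t: 1.93
eef_pos: [478.6, 93.1, 248.9]
tcp_rot: [-3.141, -0.001, 1.787]
ft_force: [-0.7, 0.3, -0.3]
opening: 0.629
grip_force: 0.0
430.5,354,130,101.8 -> [265.2, 9.1, 118.9, 0.6]
```

```bash
python3 -m crank '[[265,9,119,0.5,60],[265,9,119,0.5,60],[265,9,119,0.5,60],[265,9,119,0.5,60],[265,9,119,0.5,60],[265,9,119,0.5,60],[265,9,119,0.5,60],[265,9,119,0.5,60],[265,9,119,0.5,60]]'; python3 - <<'E'
from h import *
c=shot('wrist','w1'); print(np.round(c['pose'],2).tolist())
E
```

```text
t: 2.68
eef_pos: [431.3, 349.9, 129.5]
tcp_rot: [-3.14, 0.001, 1.776]
ft_force: [0.5, 0.3, -0.8]
opening: 0.632
grip_force: 0.0
[[0.98, 0.2, 0.06, 413.82], [0.2, -0.93, -0.29, 432.76], [-0.0, 0.3, -0.95, 280.14], [0.0, 0.0, 0.0, 1.0]]
```

View pics/w1.png

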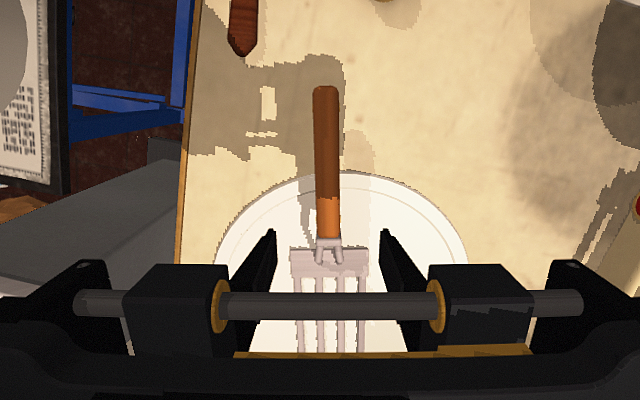

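The handle's back end is at about (326,88) and its front ferrule at (328,238), lined up with the fingers.

```bash
python3 - <<'E'
from h import *
c=load('w1')
for z in (47,59):
  b,f=at(c,(326,88),z)[:2],at(c,(328,238),z)[:2]; d=f-b; L=np.linalg.norm(d);print(z,b.round(1),f.round(1),L.round(1),np.degrees(np.arctan2(d[1],d[0])).round(2),(b+d/L*85).round(1),(f-d/L*27).round(1))
E
python3 plan.py 430.5,352.5,47,101.8
```

```text
47 [410.7 437.8] [435.3 326.7] 113.8 -77.54 [429.  354.9] [429.4 353.1]
59 [410.9 437.6] [434.2 332.2] 107.9 -77.54 [429.2 354.6] [428.3 358.6]
430.5,352.5,47,101.8 -> [3.8, -0.6, 83.2, -0.1]
```

```bash
python3 plan.py 429.6,354.3,47,102.2; python3 -m crank '[[5,-1,40,-0.5,60],[5,-1,82.5,-0.5,60],[5,-1,82.5,-0.5,60],[5,-1,82.5,-0.5,60],[5,-1,82.5,-0.5,10],[5,-1,82.5,-0.5,10],[5,-1,82.5,-0.5,10],[5,-1,82.5,-0.5,10],[5,-1,82.5,-0.5,10]]'; python3 -m crank '[[0,0,-10,0,10],[0,0,-30,0,10],[0,0,-60,0,10],[0,0,-100,0,10],[0,0,-100,0,10],[0,0,-100,0,10]]'; python3 - <<'E'
from h import *
print(env.state()['moment']);shot('scene','s1')
E
```

```text
429.6,354.3,47,102.2 -> [5.8, -1.1, 83.2, -0.5]
t: 3.48
eef_pos: [430.5, 353.7, 49.2]
tcp_rot: [3.14, -0.001, 1.782]
ft_force: [0.1, 0.6, -0.5]
opening: 0.34
grip_force: 0.0
t: 3.98
eef_pos: [430.8, 354.0, 150.8]
tcp_rot: [3.137, -0.002, 1.782]
ft_force: [-0.4, 0.3, -0.1]
opening: 0.106
grip_force: 0.0
[-0.04681499 -0.1539015   0.00094134]
```

View pics/s1.png

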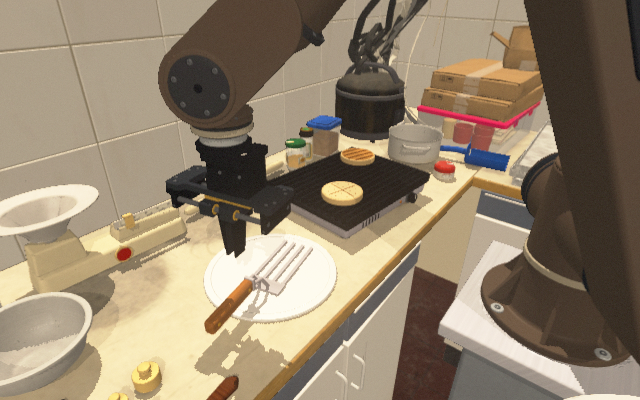

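The fingers had not closed yet, so the turner stayed where it was. I'll repeat with more rows.

```bash
python3 -m crank '[[0.6,-0.7,10,0,60],[0.6,-0.7,20,0,60],[0.6,-0.7,20,0,60],[0.6,-0.7,20,0,60],[0.6,-0.7,20,0,60],[0.6,-0.7,20,0,60],[0.6,-0.7,60,0,50],[0.6,-0.7,100,0,50],[0.6,-0.7,103,0,50],[0.6,-0.7,103,0,50]]';  python3 -m crank '[[0,0,0,0,5],[0,0,0,0,5],[0,0,0,0,5],[0,0,0,0,5],[0,0,0,0,5],[0,0,0,0,5],[0,0,0,0,5],[0,0,0,0,5],[0,0,0,0,5],[0,0,0,0,5]]'
```

```text
t: 4.87
eef_pos: [428.7, 353.4, 44.0]
tcp_rot: [-3.138, 0.002, 1.782]
ft_force: [0.3, 0.5, 0.8]
opening: 0.527
grip_force: 0.0
t: 5.7
eef_pos: [429.6, 354.1, 45.7]
tcp_rot: [3.141, -0.0, 1.782]
ft_force: [-1.2, 1.0, 6.9]
opening: 0.19
grip_force: 30.0
```

```bash
python3 -m crank '[[0,0,-3,0,5],[0,0,-8,0,5],[0,0,-20,0,5],[0,0,-40,0,5],[0,0,-60,0,5],[0,0,-80,0,5],[0,0,-80,0,5],[0,0,-80,0,5]]'; python3 - <<'E'
from h import *
print(env.state()['moment']);shot('scene','s2')
E
python3 plan.py 464.1,310.4,126,83.9
```

```text
t: 6.37
eef_pos: [429.5, 354.0, 125.7]
tcp_rot: [3.14, -0.001, 1.782]
ft_force: [-0.7, -0.4, -3.3]
opening: 0.189
grip_force: 30.0
[ 0.14793313 -0.10812297 -0.04389873]
464.1,310.4,126,83.9 -> [-49.7, 25.1, -1.2, 18.2]
```

```bash
python3 -m crank '[[-15,8,-1,6,5],[-30,16,-1,12,5],[-49.5,25,-1,18.2,5],[-49.5,25,-1,18.2,5],[-49.5,25,-1,18.2,5],[-49.5,25,-1,18.2,5]]'; python3 - <<'E'
from h import *
c=shot('top','t2');d=shot('scene','s3')
a=cv2.resize(c['img'][170:300,190:350],None,fx=4,fy=4,interpolation=3); b=d['img'][150:300,180:440]
cv2.imwrite('pics/c2.png',cv2.convertScaleAbs(np.vstack([a[:,:640],cv2.resize(b,None,fx=1,fy=1)[:80,:].repeat(1,0) if 0 else np.zeros((1,640,3),np.uint8)]),alpha=1.3,beta=10))
cv2.imwrite('pics/c3.png',cv2.resize(d['img'][130:300,180:440],None,fx=3,fy=3,interpolation=3))
E
```

```text
t: 6.92
eef_pos: [463.7, 310.7, 125.1]
tcp_rot: [-3.14, 0.001, 1.466]
ft_force: [-0.5, 0.1, -2.0]
opening: 0.192
grip_force: 30.0
```

View pics/c2.png

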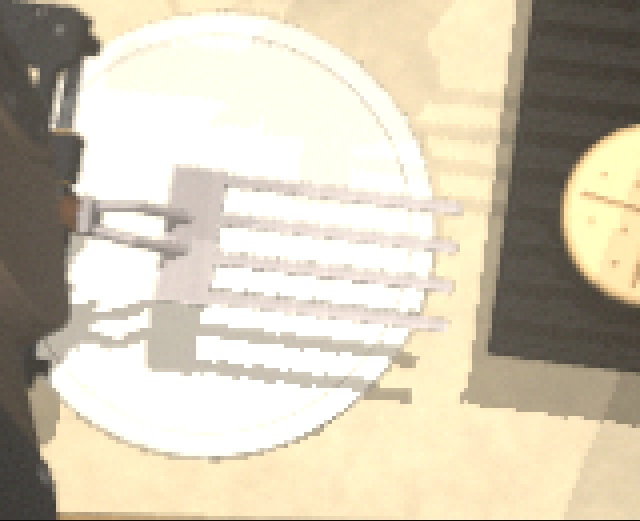

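View pics/c3.png

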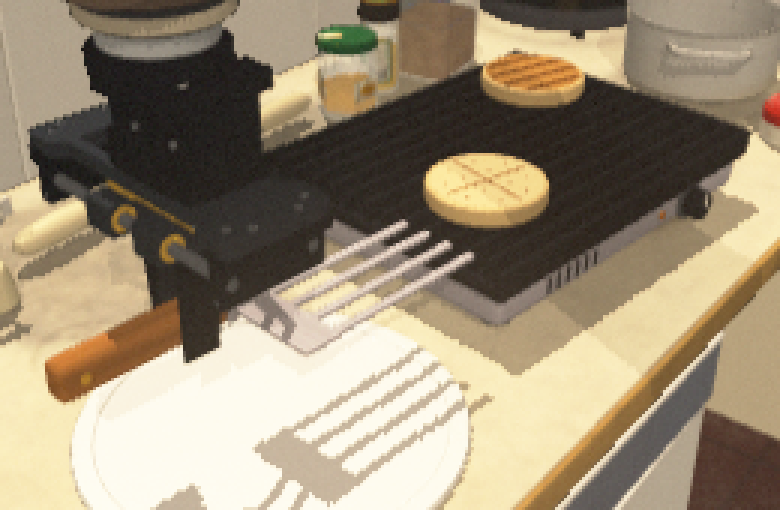

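```bash
python3 - <<'E'
from h import *
c=load('t2');d=load('s3');np.set_printoptions(precision=1,suppress=True)
f=lambda u,v:(u/4+190-.4,v/4+170-.4); g=lambda u,v:(u/3+180-.35,v/3+130-.35)
A=[(462,209),(458,247),(453,287),(447,326)];B=[(405,223),(428,235),(448,245),(472,257)];bk=[(225,182),(222,219),(216,260),(210,298)]
m=np.array([514.3,-109.3]);a=np.radians(-6.1);ex=np.array([np.cos(a),np.sin(a)]);ey=np.array([-ex[1],ex[0]])
for p,q in zip(A,B):
    o,r=ray(c,f(*p));o2,r2=ray(d,g(*q)); s=np.linalg.lstsq(np.c_[r,-r2],o2-o,rcond=None)[0]; P=o+s[0]*r;Q=o2+s[1]*r2
    M=(P+Q)/2; print('tri',M,np.linalg.norm(P-Q))
for z in(85,89,92):
  t=[at(c,f(*p),z)[:2] for p in A]; b=[at(c,f(*p),z)[:2] for p in bk]
  tm=np.mean(t,0);bm=np.mean(b,0);v=tm-bm;print(z,tm,bm,'len',np.linalg.norm(v),'spread',np.linalg.norm(t[0]-t[3]),'dir',np.degrees(np.arctan2(v[1],v[0])),'tip grill xg',(tm-m)@ex,(tm-m)@ey,'back xg',(bm-m)@ex)
E
```

```text
tri [473.8  93.2  88.4] 1.1528899538467925
tri [452.9  94.5  86.8] 0.454584780546735
tri [432.1  97.1  87.3] 1.280704704597652
tri [410.7  99.4  86.8] 0.27490019782225333
85 [442.4  96.1] [454.7 224.1] len 128.6617323873015 spread 63.132571634749745 dir -95.50834050476975 tip grill xg -93.33072651465369 196.54730481394049 back xg -94.6593162185628
89 [442.1  95.8] [454.4 223.4] len 128.09565706955388 spread 62.854806133809774 dir -95.50834050476975 tip grill xg -93.60301257251362 196.31454408391673 back xg -94.92575685661653
92 [441.9  95.7] [454.1 222.8] len 127.67110058124322 spread 62.6464820081048 dir -95.5083405047698 tip grill xg -93.80722711590862 196.1399735363989 back xg -95.12558733515674
```

Tines are level, with the tips at xg -93.5 and yg 196, within 1 mm of the -94.5 target. Lowering and starting the entry.

```bash
python3 -m crank '[[0,-0.7,14,0,5],[0,-0.7,28,0,5],[0,-0.7,28,0,5],[-12,-0.7,28,0,5],[-24,-0.7,28,0,5],[-36,-0.7,28,0,5],[-45,-0.7,28,0,5],[-45,-0.7,28,0,5],[-45,-0.7,28,0,5]]'
```

```text
t: 7.77
eef_pos: [459.1, 265.4, 98.6]
tcp_rot: [3.141, -0.0, 1.463]
ft_force: [0.0, -0.1, -1.4]
opening: 0.186
grip_force: 30.0
```

```bash
python3 -m crank '[[-15,0,0.5,0,5],[-30,0,0.5,0,5],[-45,0,0.5,0,5],[-60,0,0.5,0,5],[-75,0,0.5,0,5],[-90,0,0.5,0,5],[-103,0,0.5,0,5],[-103,0,0.5,0,5],[-103,0,0.5,0,5]]'; python3 - <<'E'
from h import *
c=shot('scene','s4');d=shot('top','t4')
i=np.hstack([cv2.resize(c['img'][110:260,220:440],None,fx=1.82,fy=1.82,interpolation=3),cv2.resize(d['img'][130:285,270:490],None,fx=1.761,fy=1.761,interpolation=3)]) if 0 else None
a=cv2.resize(c['img'][140:260,230:430],(400,240),interpolation=3);b=cv2.resize(d['img'][150:270,270:470],(400,240),interpolation=3)
cv2.imwrite('pics/c4.png',cv2.convertScaleAbs(cv2.resize(np.vstack([a,b]),None,fx=1.25,fy=1.25),alpha=1.5,beta=20))
E
```

```text
t: 8.52
eef_pos: [448.2, 163.7, 97.8]
tcp_rot: [3.141, -0.0, 1.464]
ft_force: [0.2, 0.4, -2.0]
opening: 0.185
grip_force: 30.0
```

View pics/c4.png

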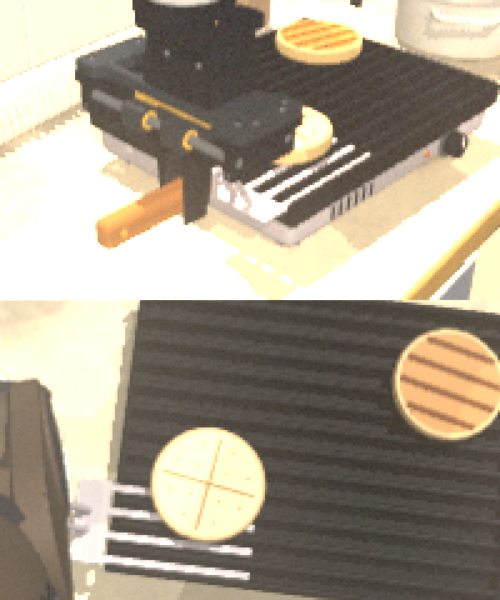

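```bash
python3 -m crank '[[0,0,-3,0,5],[0,0,-6,0,5],[0,0.3,-9,0,5],[0,0.8,-12,0,5],[0,1.4,-15,0,5],[0,2.2,-19,0,5],[0,3.2,-24,0,5],[0,3.5,-25,0,5],[0,3.5,-25,0,5]]'; cat >> h.py <<'E'
def blob(c,roi):
    u0,u1,v0,v1=roi; i=c['img'][v0:v1,u0:u1].astype(int); b,g,r=i[...,0],i[...,1],i[...,2]
    m=((r>110)&(r-b>35)).astype(np.uint8); n,l,s,ce=cv2.connectedComponentsWithStats(m)
    return [(s[k,:4]+[u0,v0,0,0]).tolist()+[int(s[k,4]),(ce[k]+[u0,v0]).round(1).tolist()] for k in np.argsort(-s[1:,4])[:3]+1]
RT=(322,428,150,262);RS=(310,372,165,212)
E
python3 - <<'E'
from h import *
for f in('top0','t4'): print(f,blob(load(f),RT))
for f in('scene0','s4'): print(f,blob(load(f),RS))
print('now',blob(shot('top','t5'),RT),blob(shot('scene','s5'),RS))
E
```

```text
t: 9.37
eef_pos: [451.6, 163.3, 123.1]
tcp_rot: [3.141, -0.0, 1.465]
ft_force: [-1.2, 0.4, -3.3]
opening: 0.184
grip_force: 30.0
top0 [[331, 201, 45, 45, 1630, [352.9, 223.3]], [322, 150, 4, 4, 13, [323.2, 151.4]]]
t4 [[330, 201, 46, 45, 1637, [352.8, 223.2]], [322, 150, 4, 4, 13, [323.2, 151.4]]]
scene0 [[321, 181, 42, 25, 867, [341.7, 192.9]], [353, 165, 12, 1, 12, [358.5, 165.0]]]
s4 [[340, 182, 23, 24, 285, [353.4, 194.9]], [310, 189, 4, 2, 5, [311.6, 189.4]], [346, 211, 2, 1, 2, [346.5, 211.0]]]
now [[331, 199, 47, 42, 1532, [353.7, 219.7]], [322, 150, 4, 5, 16, [323.2, 151.7]]] [[334, 177, 28, 19, 207, [350.8, 184.6]], [317, 205, 3, 5, 8, [317.9, 207.0]], [323, 210, 3, 2, 4, [324.0, 210.8]]]
```

```bash
python3 -m crank '[[0,1.5,-3,0,5],[0,3,-6,0,5],[0,4.5,-9,0,5],[0,6.5,-12,0,5],[0,8.5,-15,0,5],[0,10,-18,0,5],[0,10,-18,0,5],[0,10,-18,0,5]]'; python3 - <<'E'
from h import *
print('now',blob(shot('top','t6'),RT),blob(shot('scene','s6'),RS))
E
```

```text
t: 10.13
eef_pos: [461.3, 162.2, 140.7]
tcp_rot: [3.141, -0.0, 1.465]
ft_force: [0.0, 0.0, -2.7]
opening: 0.185
grip_force: 30.0
now [[333, 196, 46, 33, 1233, [355.0, 212.1]], [322, 150, 4, 5, 16, [323.2, 151.7]]] [[317, 168, 38, 23, 160, [339.3, 178.2]], [326, 199, 12, 8, 30, [331.4, 203.2]], [320, 201, 4, 3, 7, [321.3, 201.9]]]
```

```bash
python3 -m crank '[[0,2.5,-3,0,5],[0,5,-6,0,5],[0,7.5,-9,0,5],[0,10,-12,0,5],[0,12.5,-15,0,5],[0,15,-17,0,5],[0,15,-17,0,5],[0,15,-17,0,5]]'; python3 - <<'E'
from h import *
print('now',blob(shot('top','t7'),RT),blob(shot('scene','s7'),RS))
E
```

```text
t: 10.9
eef_pos: [476.2, 160.6, 157.7]
tcp_rot: [3.141, 0.0, 1.465]
ft_force: [-0.8, -0.8, -2.3]
opening: 0.186
grip_force: 30.0
now [[334, 195, 46, 22, 797, [356.2, 205.5]], [322, 150, 4, 5, 17, [323.2, 151.8]]] [[315, 165, 34, 17, 141, [327.5, 173.4]], [318, 171, 27, 20, 100, [328.6, 182.0]], [321, 191, 12, 8, 30, [326.2, 194.0]]]
```

```bash
python3 -m crank '[[0,3,-3,0,5],[0,6,-5,0,5],[0,9,-7,0,5],[0,12,-9,0,5],[0,15,-10,0,5],[0,18,-11,0,5],[0,21,-12,0,5],[0,24,-12,0,5],[0,24,-12,0,5],[0,24,-12,0,5]]'; python3 - <<'E'
from h import *
print('now',blob(shot('top','t8'),RT),blob(shot('scene','s8'),(300,372,150,212)))
E
```

```text
t: 11.83
eef_pos: [500.1, 158.1, 169.5]
tcp_rot: [-3.141, 0.0, 1.465]
ft_force: [0.2, 0.8, -2.0]
opening: 0.19
grip_force: 30.0
now [[335, 189, 46, 13, 352, [356.9, 194.1]], [322, 150, 4, 5, 15, [323.2, 151.5]]] [[310, 150, 62, 40, 1007, [339.2, 163.3]], [312, 185, 4, 3, 5, [313.4, 185.8]], [308, 183, 3, 2, 3, [309.0, 183.7]]]
```

```bash
python3 -m crank '[[0,3,0,0,5],[0,6,0,0,5],[0,9,0,0,5],[0,12,0,0,5],[0,15,0,0,5],[0,18,0,0,5],[0,21,0,0,5],[0,23,0,0,5],[0,23,0,0,5],[0,23,0,0,5]]'; python3 - <<'E'
from h import *
print('now',blob(shot('top','t9'),RT),blob(shot('scene','s9'),(300,372,150,212)))
E
```

```text
t: 12.77
eef_pos: [522.9, 155.6, 169.5]
tcp_rot: [-3.141, 0.0, 1.465]
ft_force: [-0.2, -0.2, -1.7]
opening: 0.189
grip_force: 30.0
now [[336, 150, 45, 40, 1346, [358.7, 169.8]], [349, 191, 15, 3, 28, [355.7, 192.2]], [322, 150, 4, 5, 15, [323.2, 151.5]]] [[300, 150, 72, 40, 1038, [332.5, 163.9]], [323, 161, 2, 2, 3, [323.7, 161.7]], [328, 165, 2, 1, 2, [328.5, 165.0]]]
```

```bash
python3 - <<'E'
from h import *
c=shot('top','t10');b=blob(c,(322,425,144,262));print(b)
u,v,w,h=b[0][:4]; q=(u+(w-1)/2,v+(h-1)/2); m=np.array([514.3,-109.3]);a=np.radians(-6.1);ex=np.array([np.cos(a),np.sin(a)]);ey=np.array([-ex[1],ex[0]])
for p in(q,b[0][5]):
  P=at(c,p,80)[:2];print(P,(P-m)@ex,(P-m)@ey)
print(c['img'][int(q[1])-3:int(q[1])+4,int(q[0])].tolist())
E
python3 plan.py 522,156,171,83.9
```

```text
[[336, 150, 45, 40, 1348, [358.8, 169.8]], [406, 144, 19, 6, 76, [417.0, 145.9]], [322, 144, 4, 11, 40, [323.4, 148.6]]]
[592.10625553 -20.57717909] 67.93766399659971 96.48847682997142
[591.45834779 -22.34315962] 67.48108502220681 94.66364606341249
[[56, 85, 125], [50, 75, 112], [75, 118, 165], [87, 135, 185], [86, 135, 184], [86, 134, 184], [87, 135, 184]]
522,156,171,83.9 -> [0.2, -0.8, -1.4, 0.0]
```

```bash
python3 plan.py 480,310,150,90 429.6,354,90,102.2 429.6,354,47,102.2
```

```text
480,310,150,90 -> [148.9, -58.9, 19.6, -6.1]
429.6,354,90,102.2 -> [44.0, -50.4, 60.0, -12.2]
429.6,354,47,102.2 -> [0.0, 0.0, 43.0, 0.0]
```

```bash
python3 -m crank '[[20,-5,0,0,5],[50,-18,2,-1,5],[85,-32,9,-3,5],[120,-46,15,-4,5],[149,-59,19.5,-6,5],[149,-59,19.5,-6,5],[149,-59,19.5,-6,5],[149,-59,19.5,-6,5]]'; python3 -m crank '[[15,-17,10,-4,5],[30,-34,30,-8,5],[44,-50,50,-12.2,5],[44,-50,60,-12.2,5],[44,-50,60,-12.2,5],[44,-50,60,-12.2,5]]'; python3 plan.py 429.6,354,47,102.2
```

```text
t: 13.58
eef_pos: [480.0, 310.0, 150.1]
tcp_rot: [-3.142, 0.0, 1.57]
ft_force: [0.1, -0.4, -2.3]
opening: 0.187
grip_force: 30.0
t: 14.08
eef_pos: [431.0, 353.4, 90.3]
tcp_rot: [-3.142, 0.0, 1.78]
ft_force: [0.7, 0.2, -1.5]
opening: 0.192
grip_force: 30.0
429.6,354,47,102.2 -> [0.9, -1.2, 43.3, -0.2]
```

```bash
python3 -m crank '[[0,0,15,0,5],[0,0,30,0,5],[0,0,38,0,5],[0,0,40,0,5],[0,0,42,0,5],[0,0,43,0,5],[0,0,43,0,5]]'; python3 - <<'E'
from h import *
c=shot('top','t11');b=blob(c,(322,425,144,262));print(b)
E
```

```text
t: 14.67
eef_pos: [430.5, 354.1, 47.7]
tcp_rot: [3.141, -0.0, 1.782]
ft_force: [0.9, -0.8, -0.7]
opening: 0.188
grip_force: 30.0
[[337, 150, 44, 44, 1312, [358.4, 171.6]], [412, 144, 13, 6, 55, [419.2, 145.9]], [322, 144, 4, 10, 37, [323.4, 148.2]]]
```

```bash
python3 -m crank '[[0,0,1,0,5],[0,0,1,0,5],[0,0,1,0,5]]'; python3 -m crank '[[0,0,0,0,50],[0,0,0,0,50],[0,0,0,0,50],[0,0,0,0,50],[0,0,0,0,50],[0,0,0,0,50],[0,0,0,0,50],[0,0,0,0,50],[0,0,0,0,50],[0,0,0,0,50]]'; python3 -m crank '[[5,0,-30,0,50],[5,0,-70,0,50],[5,0,-110,0,50],[30,0,-150,0,50],[70,0,-180,0,50],[70,0,-180,0,50],[70,0,-180,0,50]]'; python3 - <<'E'
from h import *
c=shot('top','t12');d=shot('scene','s12')
a=cv2.resize(c['img'][130:290,150:480],(792,384),interpolation=3);b=d['img'][140:296,200:436];
b=cv2.resize(b,(320,212),interpolation=3);z=np.zeros((212,792,3),np.uint8);z[:,:320]=b
z[:,320:640]=cv2.resize(d['img'][150:205,305:388],(320,212),interpolation=3)
cv2.imwrite('pics/f.png',cv2.convertScaleAbs(np.vstack([a,z]),alpha=1.3,beta=10))
q=(358.5,171.5);m=np.array([514.3,-109.3]);an=np.radians(-6.1);ex=np.array([np.cos(an),np.sin(an)]);ey=np.array([-ex[1],ex[0]])
P=at(c,q,80)[:2];print(P,(P-m)@ex,(P-m)@ey,blob(c,(322,425,144,262))[0])
E
```

```text
t: 14.97
eef_pos: [430.3, 354.4, 46.4]
tcp_rot: [3.141, -0.0, 1.783]
ft_force: [-0.5, 1.8, 0.1]
opening: 0.189
grip_force: 30.0
t: 15.8
eef_pos: [430.1, 354.2, 46.1]
tcp_rot: [-3.142, 0.0, 1.782]
ft_force: [0.6, 0.1, -0.2]
opening: 0.528
grip_force: 0.0
t: 16.38
eef_pos: [415.3, 425.0, 228.8]
tcp_rot: [3.137, -0.002, 1.784]
ft_force: [0.9, -0.7, -0.6]
opening: 0.527
grip_force: 0.0
[587.60731139 -21.69249958] 63.582711619477294 94.90139522679888 [336, 150, 45, 44, 1314, [358.3, 171.9]]
```

View pics/f.png

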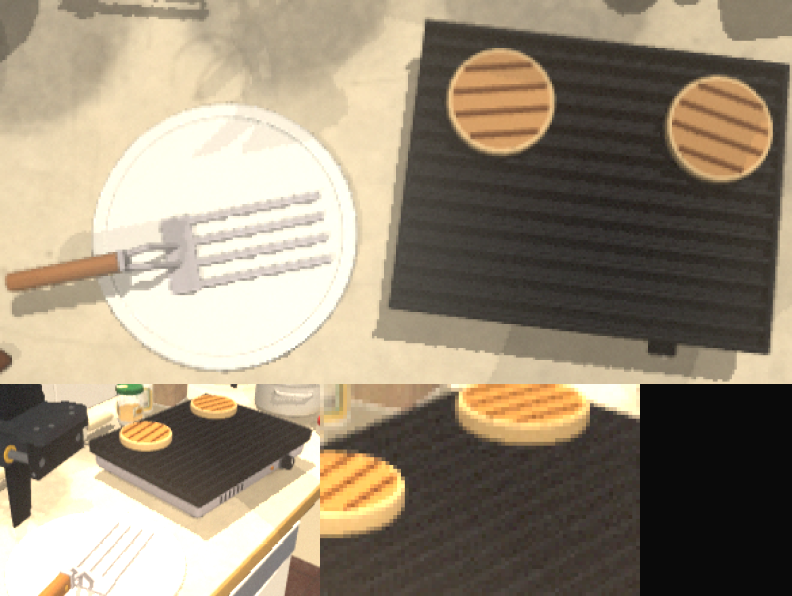

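The bannock lies flat with its barred side up at top-view crop (501,102), which is grill xg 64, yg 95. The other bannock has not moved, and the turner is flat on the disc with its tines around (265,240). Handing in.

```bash
python3 -c "
from cell import env
print(env.job_done())"
```

```text
the job is handed in; nothing more can be done
None
```

The job is handed in at about 16 s of the 58 s; the final pictures show the bannock turned scored side down, flat and wholly on the griddle, the other bannock where it was, and the turner lying flat on the white disc, released, but no verdict came back.

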